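Park the block-cabinet door and hook on its hold-open spring

TASK

Slide the cabinet's small door all the way open, behind its neighbour. Then take the wooden-handled spring puller from its rest, catch the ring at the loose end of the spring with it, stretch the spring past the bronze post on the door and bring its open hook round the far side of the post, so that the spring stays hooked there by its own pull; finally lay the puller back in its rest, level. Do not touch the spring with the gripper, and leave the printing block, the baren and the paperweight where they are.

Things in the scene. Friction and masses are not known exactly. Their poses are not given: they have to be found in the camera images.
- cabinet: Low ash cabinet, 270 (x) x 460 (y) x 110 mm high, fixed. Origin at the centre of its underside; z up, -x is the front, with two sliding leaves in a double track along y. The flat top is 110 mm above the origin. The front leaf covers the +y half and does not move; the small door runs in the rear track.
- door (a joint): Small sliding door in the rear track, 224 mm wide: 0 = shut (covering the -y half of the front), grows as it slides towards the cabinet's +y, 0.2 = fully open against its stop behind the front leaf. Starts 0 to 0.06. About 1.5 N of friction; stays where it is left. It is moved by its bronze post.
- door_post (a point): Upright round bronze post on the top edge of the small door, 12 mm diameter, rising 46 mm above the cabinet top; it is both the door's pull and the anchor for the spring. Point on its axis 20 mm above the cabinet top, at the height of the spring's wire. It travels with the door.
- spring: Steel coil spring 21 mm thick on a fixed pin near the +y end of the cabinet's front edge, 20 mm above the top. Origin on the pin's axis; x runs along the spring to its hook and ring, y points to the cabinet's back. Swings level about the pin with light friction, stays where left, cannot be lifted. Starts 0.28 to 0.45 rad to the back of the line pin-to-parked-post. Coils: x = 15 to 85 mm relaxed.
- spring_end (a joint): Stretch of the spring in m: 0 relaxed, 0.08 at most; pull = 120 N/m x stretch (about 4 N hooked on the post of the parked door at a stretch of 0.035, 7 N when pulled far enough to pass it).
- spring_eye (a point): Centre of the closed level ring at the loose end of the spring, where the puller catches: 25 mm inside diameter, 5 mm wire, 152 mm from the pin when relaxed.
- hook_seat (a point): Where the post's axis lies in the hook when it is on: 128.5 mm from the pin when relaxed, 23.5 mm short of the ring's centre. Hook of 5 mm wire, level, open towards the pin: shank on the spring's +y side, bend of 12 mm centre-line radius round the far side, tip on the -y side, ending 9 mm nearer the pin than this point. It must go 16 to 25 mm past its final place to swing its tip by the post.
- rest: Fixed ash rest, 120 (x) x 62 (y) mm. Two uprights, 16 mm (x) by 62 mm (y), centred at x = -47 and +47 mm, tops 60 mm above the origin; between them a 78 mm gap for the fingers over a 10 mm base. Lips 6 mm high at both ends of each top, 50 mm apart in y. Origin: centre of the underside. The puller lies along x, hooked tip to +x.
- rest_seat (a point): Point 72 mm above the rest's origin where the middle of the puller's handle lies when it is in its rest.
- puller_grip (a point): Spring puller (160 g), lying along its x axis with z up: dark wooden handle 120 x 26 (y) x 24 (z) mm with, at its +x end, a steel rod of 8 mm that runs level to x = 117 mm and turns down into a hook. Point at the centre of the handle, where it is gripped from above across y.
- puller_tip (a point): Centre of the down-turned part of the puller's hook: 125 mm ahead (+x) of the handle's centre and 26 mm below it. The 8 mm bar ends 12 mm below this point, the last of it curling 3 mm back towards the handle. The puller pulls towards its handle.
- block_mid (a point): Bystander: pear-wood printing block 85 x 115 x 20 mm, lying on the back half of the cabinet top. Point at its centre.
- baren_mid (a point): Bystander: round bamboo baren, 92 mm diameter, 26 mm high with its handle, on the back half of the cabinet top. Point at its middle, 6.5 mm up.
- weight_mid (a point): Bystander: black iron paperweight bar 36 x 120 x 18 mm with a small knob, on the back half of the cabinet top. Point at its centre.
Not all that is in view belongs to the job. Of the things like the part that bears puller_grip, leave any that is white; of the rest the smaller one is meant.

How it is judged:
By the outcome, as a careful person would: the job done as asked, in the order asked, and still so for the second after the job is handed in, with the robot touching nothing.
It also fails if it takes over 72 s, if anything falls off the work surface, if the arm or the gripper's body presses on something with over 40 N, if the wrist force passes 120 N, or if a joint passes its speed limit or range.

ROBOT

A 6-joint arm with a two-finger parallel gripper is mounted at the origin on the work surface. World frame = base frame: x ahead of the robot, y to its left, z up, the work surface at z = 0. Lengths are in mm, angles in rad, forces in N, time in s.
With the tool pointing down it reaches from about 225 to 875 mm from the base axis. Payload 3.4 kg.
Tool frame: the origin (TCP) lies at the centre of the arm's flange, where the gripper is bolted on; the fingertips stand 173 mm ahead of it and the grasp point (between the pads) lies 155 mm ahead of it; y points along the fingers, z is the direction in which the jaws open and shut, and the axes are right-handed (so a half turn about y gives the same grasp; the last joint's range is limited). The gripper opens to 85 mm and grips with 20 to 120 N. Pads are 22 mm wide; open, the fingers measure 114 mm over their backs; the gripper's body (76 mm by 85 mm) begins 54 mm behind the grasp point. The pads swing forward as they close: fully open they stand 13 mm farther back than shut.
Start: joints at [-1.223, 0.276, 1.505, -0, 1.361, -0.121], TCP at [259.793, -512.983, 404.728] pointing down, gripper open.
Joint ranges: [-2.89, 2.89], [-0.75, 2.08], [0.22, 2.7], [-1.18, 4.32], [0.11, 2.71], [-2.7, 2.7]. Speed limits (rad/s): [2.57, 2.57, 3.14, 3.14, 3.14, 3.14].

INTERFACE

Orientations are given as a 3x3 rotation matrix whose columns are the frame's x, y, z axes.
In Python, from bench import robot gives the robot as it stands. The module is installed in compiled form; this text tells all that it offers.
- The arm moves only by the tool step_arm, never from a script. Its argument "plan" is a list of rows, each a list of 7 numbers: the shift along the world's x, y, z in mm, then the turn, a rotation vector about the world's x, y, z in rad, then the finger opening in mm, from 0 to 85.4. A call has exactly 8 rows; each row is the pose to reach, as a shift and turn from the pose commanded when the call began; what a row does not reach only later rows make up. A row lasts 1/10 s, in which the tool goes at most 50 mm and 8.59 degrees, less where a joint would pass 70% of its speed; a pose out of reach is approached as far as the arm can. A call with a gripper value outside its range is refused whole. The fingers move at their own pace and stop on an object; "grip_force" is the grip in N (left out, the last holds). Time passes only in rows, so rows that repeat a pose let the fingers close, or fill a call up. It gives the time, the measured TCP pose, the force and the opening at its end, in the units of the state.
- robot.observe(): the state, without advancing time (a new reading comes with each control period).
- robot.get_image(name): name is "scene" or "top" or "wrist"; returns (picture, depth): 400x640x3 uint8, red, green, blue; 400x640 float32, mm along the optical axis (not along the pixel's ray), 0 where there is no reading.
- robot.camera_info(name): a dict with "fx", "fy", "cx", "cy" (pixels), "k1" (the pictures are not rectified: a ray, as slopes to the right and down, at radius r is drawn at 1 + k1 r^2 times it, then the intrinsics apply), "camera_from_world" (4x4, takes a point from world to camera coordinates). Camera axes: x right, y down, z forward; pixel columns grow to the right and rows downward; lengths in mm; the calibration is good to about 2 mm. A picture is of the moment at which its call begins: read the wrist's pose just before it. camera_info takes no time and is no camera call; for the wrist camera it gives the pose at the moment of the call.
- robot.sign_off(): hands the job in, once; it reports no verdict.
The state is a dict: "clock": time; "joint_positions": joint angles; "dq": joint speeds; "effort": joint torques, N m; "position": TCP position; "ee_rot": TCP orientation; "contact_force": force on the tool from outside, world axes, zero at the start; "wrist_torque": the same for the moment, N m; "width": finger opening in mm.
Only numpy, scipy, OpenCV 4.12 (cv2) and the standard library are available. Lean on these libraries where they do the work, as an engineer would, in place of code of your own. Each camera call takes 0.05 s, during which the arm holds its last target.

## Working session

There is one attempt and no reset: what is moved stays moved. The work goes in short steps, Python scripts to look and compute and a tool call to move; the robot and the scene stay as the last step left them, time stands still between calls to the robot, and variables do not carry over. Pictures are saved under pics/ and viewed, and the job is handed in when it is done.

Besides the shell and the picture viewer there is one more tool, called after ">>>" as name(argument=value, ...) on one line, values as JSON. step_arm: Moves the arm, as the interface text tells. Its arguments: {"type":"object","properties":{"plan":{"type":"array","items":{"type":"array","items":{"type":"number"}}},"grip_force":{"type":"number"}},"required":["plan"]}

```bash
mkdir -p pics; ls; cat > h.py <<'E'
import numpy as np, cv2, json
from bench import robot
def grab(name,fn):
    info=robot.camera_info(name)
    p,d=robot.get_image(name)
    cv2.imwrite('pics/%s.png'%fn,p[:,:,::-1])
    np.savez('pics/%s.npz'%fn,p=p,d=d,T=np.array(info['camera_from_world']),K=np.array([info['fx'],info['fy'],info['cx'],info['cy'],info['k1']]))
    return p,d
def load(fn):
    z=np.load('pics/%s.npz'%fn); return z['p'],z['d'],z['T'],z['K']
def ray(u,v,T,K):
    x=(np.asarray(u,float)-K[2])/K[0]; y=(np.asarray(v,float)-K[3])/K[1]
    a,b=x,y
    for _ in range(20):
        s=1+K[4]*(a*a+b*b); a,b=x/s,y/s
    R=T[:3,:3]; c=-R.T@T[:3,3]
    dirs=np.stack([a,b,np.ones_like(a)],-1)@R
    return c,dirs
def onplane(u,v,z,T,K):
    c,d=ray(u,v,T,K); t=(z-c[2])/d[...,2]
    return c+d*t[...,None]
def cloud(d,T,K):
    v,u=np.mgrid[:d.shape[0],:d.shape[1]]
    c,dd=ray(u,v,T,K)
    P=c+dd*d[...,None]; P[d==0]=np.nan
    return P
def proj(X,T,K):
    q=T[:3,:3]@np.asarray(X,float)+T[:3,3]; a,b=q[0]/q[2],q[1]/q[2]; s=1+K[4]*(a*a+b*b)
    return K[0]*a*s+K[2],K[1]*b*s+K[3]
E
python3 - <<'E'
from h import *
for n in('scene','top','wrist'): grab(n,n+'0')
s=robot.observe()
print(s)
for n in('scene','top','wrist'):
    _,_,T,K=load(n+'0'); print(n,K.round(3),(-T[:3,:3].T@T[:3,3]).round(1),T[:3,:3].round(3).tolist())
E
```

```text
pics
{'clock': 0.15, 'joint_positions': array([-1.22300951e+00,  2.76489220e-01,  1.50580651e+00,  9.77849048e-07,
        1.36071092e+00, -1.21001432e-01]), 'dq': array([-5.98684379e-04, -1.70211119e-03, -4.00311280e-03,  3.73255106e-05,
       -1.68122783e-03,  2.39478537e-04]), 'effort': array([ 1.00914283e-03, -4.17143726e+01, -2.46031398e+01, -2.08018237e-04,
        7.64172873e-03,  6.75873395e-06]), 'position': array([ 259.73715013, -512.84364118,  404.03000642]), 'ee_rot': array([[-8.92116554e-01, -4.81015517e-04,  4.51805071e-01],
       [-4.51805295e-01,  1.32966330e-03, -8.92115580e-01],
       [-1.71627183e-04, -9.99999000e-01, -1.40353999e-03]]), 'contact_force': array([-0.29438477,  0.32188262,  0.27189003]), 'wrist_torque': array([-0.04516425, -0.03774911, -0.04381162]), 'width': 85.21422979948895}
scene [ 3.75204e+02  3.75204e+02  3.15231e+02  2.03748e+02 -7.10000e-02] [1215.2  -41.   961. ] [[-0.222, 0.975, 0.0], [0.75, 0.171, -0.639], [-0.623, -0.142, -0.77]]
top [ 4.75110e+02  4.75110e+02  3.22286e+02  1.94887e+02 -1.00000e-02] [ 192.9 -199.2 1662.4] [[-0.003, -1.0, 0.004], [-0.98, 0.003, -0.199], [0.199, -0.004, -0.98]]
wrist [ 2.97834e+02  2.97834e+02  3.18720e+02  2.01554e+02 -8.00000e-03] [ 322.3 -480.7  373.4] [[0.452, -0.892, -0.003], [-0.857, -0.436, 0.275], [-0.247, -0.122, -0.961]]
```

View pics/scene0.png

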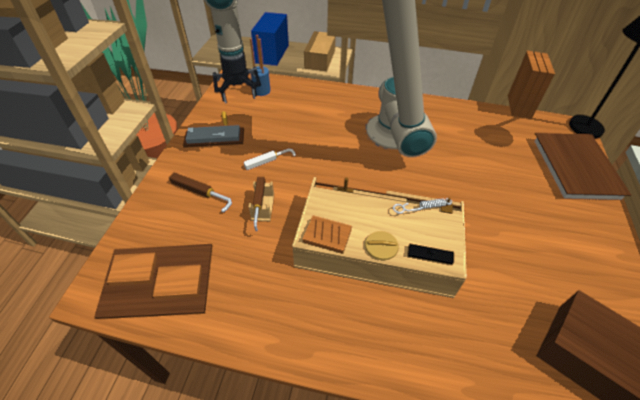

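View pics/top0.png

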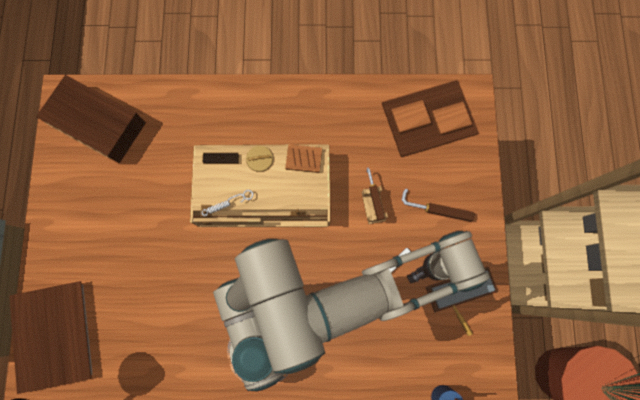

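View pics/wrist0.png

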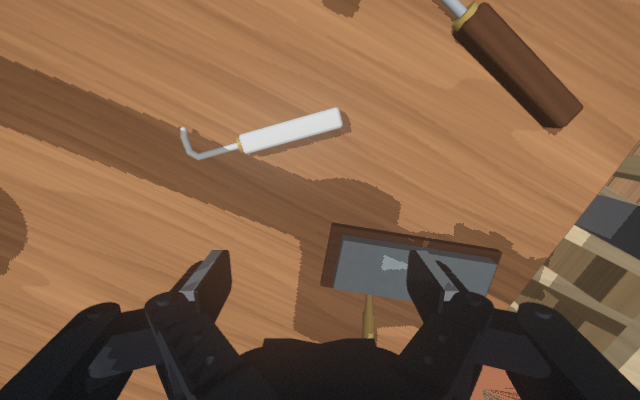

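Lookalikes: white puller (scene 265,159), large dark puller on the table (scene 200,190), and the small dark puller lying on the rest (scene 260,203). By description it is the one on the rest. Next I check close crops.

```bash
python3 - <<'E'
from h import *
p,_,_,_=load('top0'); a=cv2.resize(p[135:235,180:340],None,fx=5,fy=5,interpolation=cv2.INTER_CUBIC); cv2.imwrite('pics/c1.png',a[:,:,::-1])
a=cv2.resize(p[155:235,340:420],None,fx=7,fy=7,interpolation=cv2.INTER_CUBIC); cv2.imwrite('pics/c2.png',a[:,:,::-1])
p,_,_,_=load('scene0'); a=cv2.resize(p[165:300,225:480],None,fx=3,fy=3,interpolation=cv2.INTER_CUBIC); cv2.imwrite('pics/c3.png',a[:,:,::-1])
E
```

```text
(no output)
```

View pics/c1.png

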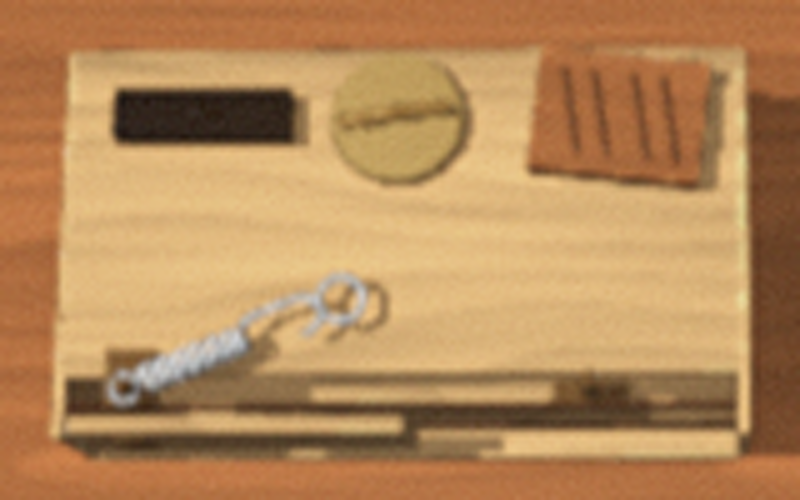

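View pics/c2.png

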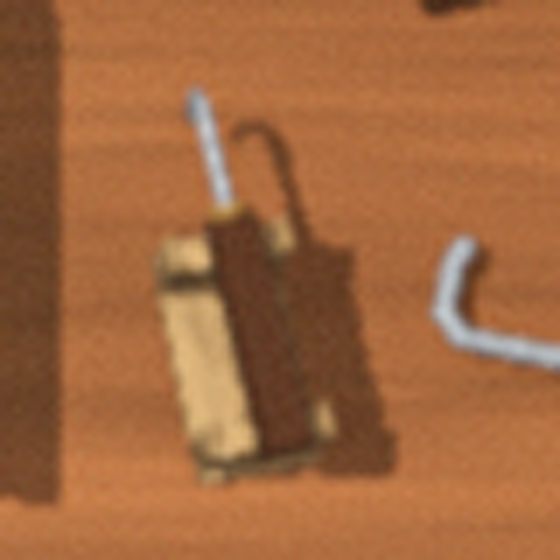

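View pics/c3.png

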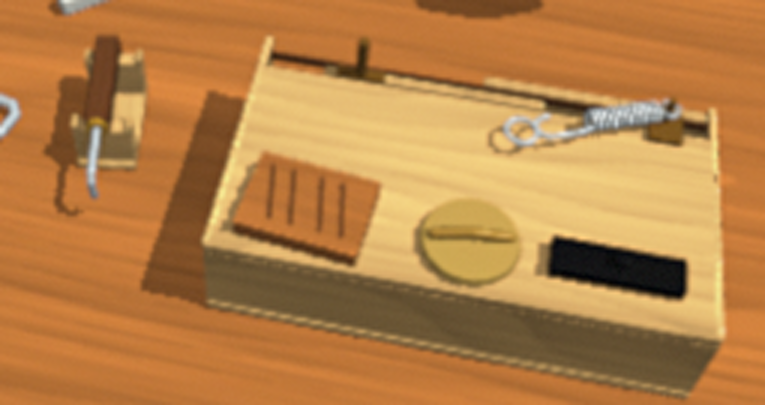

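The crops show the small dark-handled puller on the rest (top ≈ 375,205) with its rod pointing to +x, the post at scene ≈ (346,184) and top ≈ (299,213), and the spring with its ring at top ≈ (248,195). Next I measure.

```bash
python3 - <<'E'
from h import *
p,d,T,K=load('top0')
P=cloud(d,T,K)
# cabinet top
m=(abs(P[...,2]-110)<8)
m[:, :185]=0; m[:,340:]=0; m[:135]=0;m[235:]=0
pts=P[m]; print('top z',np.nanmedian(pts[:,2]), m.sum())
print(cv2.minAreaRect(pts[:,:2].astype(np.float32)), np.percentile(pts,[.5,99.5],axis=0).round(1))
g=cv2.cvtColor(p,cv2.COLOR_RGB2HSV)
# spring: gray bright
ms=(g[...,1]<50)&(g[...,2]>120); ms[:, :195]=0; ms[:,270:]=0; ms[:185]=0; ms[225:]=0
v,u=np.nonzero(ms); X=onplane(u,v,130,T,K); print(len(u)); 
c=X.mean(0)
w=np.linalg.svd(X[:,:2]-c[:2])[2][0]; s=(X[:,:2]-c[:2])@w; print(c,w,s.min(),s.max())
# corners of cabinet by pixel
for n,(a,b) in {'BL':(180+70/5,135+52/5),'BR':(180+745/5,135+48/5),'FL':(180+65/5,135+412/5),'FR':(180+738/5,135+405/5),'FLo':(180+55/5,135+440/5),'FRo':(180+745/5,135+435/5)}.items():
    print(n,onplane(a,b,110,T,K).round(1))
for n,(a,b),z in [('pin',(180+123/5,135+386/5),130),('ring',(180+341/5,135+299/5),130),('posttop',(180+598/5,135+385/5),156)]:
    print(n,onplane(a,b,z,T,K).round(1))
p2,d2,T2,K2=load('scene0')
print('post scene top', [onplane(225+a/3,165+b/3,z,T2,K2).round(1) for a,b,z in[(362,40,156),(362,72,116)]])
print('ring scene',onplane(225+521/3,165+131/3,130,T2,K2).round(1),'pin',onplane(225+673/3,165+104/3,130,T2,K2))
P2=cloud(d2,T2,K2)
# puller handle: dark brown near rest
for nm,(pp,PP,roi) in {'top':(p,P,(340,420,155,235)),'scene':(p2,P2,(245,280,170,240))}.items():
    a,b,c_,e=roi; q=PP[c_:e,a:b].reshape(-1,3); q=q[np.isfinite(q).all(1)]
    k=q[q[:,2]>64]; print(nm,len(k),np.median(k,0).round(1),cv2.minAreaRect(k[:,:2].astype(np.float32)),k[:,2].max())
E
```

```text
top z 108.97494249277247 7484
((552.9129028320312, 1.60076904296875), (267.9015197753906, 462.8735046386719), 0.2739962339401245) [[ 424.7 -228.4  102.2]
 [ 685.3  230.3  117.6]]
214
[475.96324879 114.83674938 130.        ] [-0.39704815  0.91779778] -96.89986576513017 80.09144653588667
BL [681.1 230.6 110. ]
BR [ 682.8 -229.2  110. ]
FL [433.2 221.3 110. ]
FR [ 436.7 -223.1  110. ]
FLo [414.6 227.  110. ]
FRo [ 416.7 -227.6  110. ]
pin [447.2 178.9 130. ]
ring [504.8  38.1 130. ]
posttop [ 442.7 -132.5  156. ]
post scene top [array([ 448.6, -123.4,  156. ]), array([ 454.4, -119.8,  116. ])]
ring scene [507.6  42.3 130. ] pin [440.28826164 185.68288345 130.        ]
top 363 [ 497.8 -387.4   81.8] ((522.478515625, -380.26409912109375), (186.0609588623047, 61.00010681152344), 10.029065132141113) 94.80954619740783
scene 387 [ 510.3 -382.2   83. ] ((520.14990234375, -378.1592712402344), (189.9359130859375, 62.71352005004883), 11.047438621520996) 89.92202469313827
```

>>> step_arm(plan=[[15,45,2,0,0,-0.06,0],[30,95,4,0,0,-0.12,0],[48,140,6,0,0,-0.18,0],[65,190,8,0,0,-0.24,0],[82,240,10,0,0,-0.3,0],[100,288,12,0,0,-0.36,0],[115,336,14,0,0,-0.42,0],[130,383,16,0,0,-0.469,0]])

```text
clock: 0.95
position: [387.5, -135.1, 420.5]
ee_rot: [[-1.0, 0.0, -0.003], [0.003, -0.0, -1.0], [-0.0, -1.0, 0.0]]
contact_force: [0.9, 0.2, -0.6]
width: 0.4
```

>>> step_arm(plan=[[10,40,0,0,0,0,0],[10,70,0,0,0,0,0],[10,70,0,0,0,0,0],[10,70,0,0,0,0,0],[10,70,0,0,0,0,0],[10,70,0,0,0,0,0],[10,70,0,0,0,0,0],[10,70,0,0,0,0,0]])

```text
clock: 1.75
position: [397.5, -67.8, 420.3]
ee_rot: [[-1.0, -0.0, -0.002], [0.002, -0.0, -1.0], [0.0, -1.0, 0.0]]
contact_force: [1.0, -0.3, 0.6]
width: 0.0
```

```bash
python3 - <<'E'
from h import *
grab('wrist','w1')
s=robot.observe(); print(s['clock'],s['position'],s['joint_positions'],s['contact_force'])
E
```

```text
1.8 [397.5326681  -67.62506456 420.35072024] [-3.41407293e-01  1.77112414e-03  1.79962468e+00 -1.22244104e-04
  1.34036876e+00  1.23087979e+00] [0.35383167 0.42192523 0.13591619]
```

View pics/w1.png

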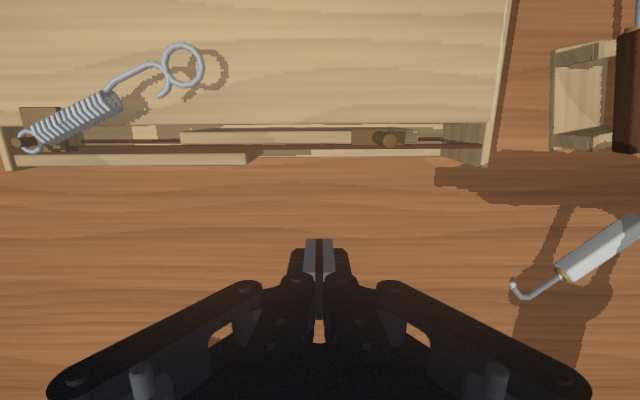

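The wrist view shows the post at about (390,140), the ring centre at about (183,65), and the pin loop at about (27,141). I take crops for better pixels.

```bash
python3 - <<'E'
from h import *
p,_,_,_=load('w1'); a=cv2.resize(p[30:170,0:230],None,fx=3.4,fy=3.4,interpolation=cv2.INTER_CUBIC); cv2.imwrite('pics/c4.png',a[:,:,::-1])
a=cv2.resize(p[110:175,340:500],None,fx=5,fy=5,interpolation=cv2.INTER_CUBIC); cv2.imwrite('pics/c5.png',a[:,:,::-1])
E
```

```text
(no output)
```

View pics/c4.png

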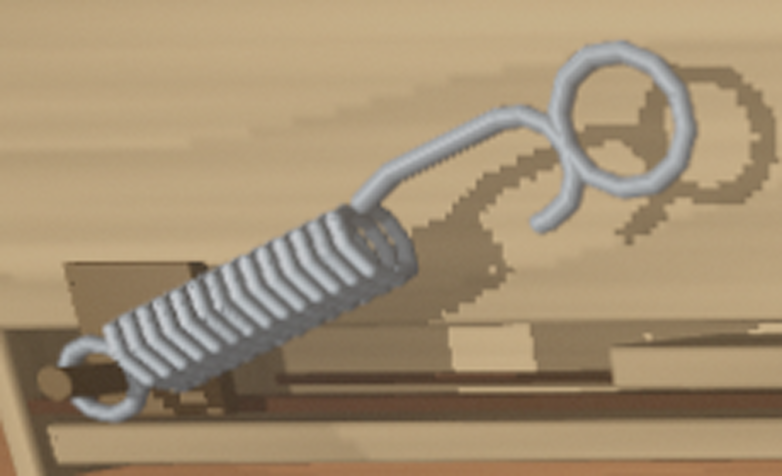

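View pics/c5.png

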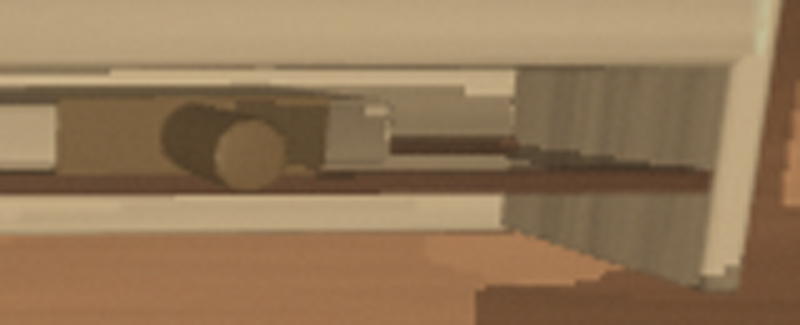

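```bash
python3 - <<'E'
from h import *
_,d,T,K=load('w1')
f=lambda u,v,z:onplane(u,v,z,T,K).round(1)
print('post top',f(390,140.8,156),'base',f(380,137,110))
print('ring',f(622/3.4,30+119/3.4,130),'loop',f(100/3.4,30+380/3.4,130),'pin top',[f(53/3.4,30+383/3.4,z) for z in(140,150)])
r=f(622/3.4,30+119/3.4,130);q=f(100/3.4,30+380/3.4,130);print(np.linalg.norm(r-q))
P=cloud(d,T,K); print(P[139:143,388:393,2].round(1), P[142:145,14:18,2].round(1))
print('hook tip',f(540/3.4,30+225/3.4,130),'ring wire bottom/top',f(622/3.4,30+50/3.4,130),f(622/3.4,30+190/3.4,130),f(560/3.4,30+119/3.4,130),f(687/3.4,30+119/3.4,130))
E
```

```text
post top [ 449.2 -122.1  156. ] base [ 449.  -123.5  110. ]
ring [507.4  42.1 130. ] loop [447.  183.4 130. ] pin top [array([447.1, 185.7, 140. ]), array([447.9, 175.5, 150. ])]
153.66798625608394
[[156.8 155.4 156.  156.2 155.6]
 [156.1 155.3 156.5 155.8 156.7]
 [155.9 156.1 156.  156.2 156.6]
 [157.7 156.3 156.6 156.6 157. ]] [[143.7 143.6 144.3 144.1]
 [144.3 144.2 143.9 144.2]
 [144.4 143.8 145.  142.6]]
hook tip [483.7  65.1 130. ] ring wire bottom/top [522.2  40.3 130. ] [491.6  44.1 130. ] [507.4  56.8 130. ] [507.3  26.7 130. ]
```

>>> step_arm(plan=[[20,-40,0,0,0,0,0],[40,-80,0,0,0,0,0],[52,-102,-15,0,0,0,0],[52,-102,-50,0,0,0,0],[52,-102,-85,0,0,0,0],[52,-102,-110,0,0,0,0],[52,-102,-122,0,0,0,0],[52,-102,-122,0,0,0,0]])

```text
clock: 2.6
position: [448.8, -169.0, 296.5]
ee_rot: [[-1.0, -0.004, -0.001], [0.001, 0.002, -1.0], [0.004, -1.0, -0.002]]
contact_force: [0.4, -0.6, -0.3]
width: -0.4
```

```bash
python3 - <<'E'
from h import *
grab('wrist','w2')
s=robot.observe(); print(s['clock'],s['position'],s['contact_force'])
E
```

```text
2.65 [ 449.38822736 -169.26034199  297.78535908] [ 0.22076118 -0.24186844  0.33126956]
```

View pics/w2.png

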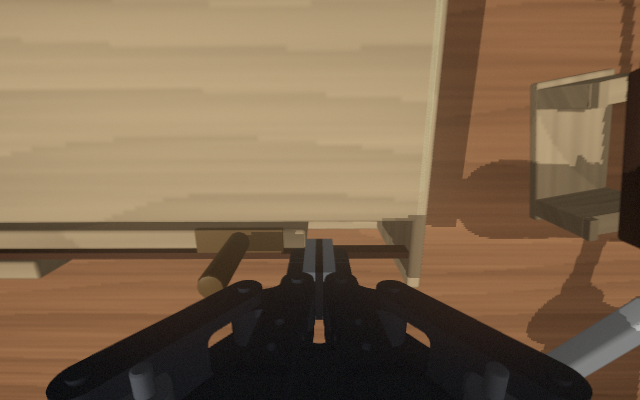

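>>> step_arm(plan=[[0,10,0,0,0,0,0],[0,20,0,0,0,0,0],[0,32,0,0,0,0,0],[0,46,0,0,0,0,0],[0,62,0,0,0,0,0],[0,78,0,0,0,0,0],[0,94,0,0,0,0,0],[0,108,0,0,0,0,0]])

```text
clock: 3.45
position: [449.5, -59.6, 299.1]
ee_rot: [[-1.0, 0.001, 0.001], [-0.001, -0.001, -1.0], [-0.001, -1.0, 0.001]]
contact_force: [-0.0, -1.3, 1.3]
width: -0.1
```

>>> step_arm(plan=[[0,8,0,0,0,0,0],[0,16,0,0,0,0,0],[0,24,0,0,0,0,0],[0,32,0,0,0,0,0],[0,38,0,0,0,0,0],[0,43,0,0,0,0,0],[0,47,0,0,0,0,0],[0,50,0,0,0,0,0]])

```text
clock: 4.25
position: [449.5, -10.8, 298.3]
ee_rot: [[-1.0, -0.0, -0.0], [0.0, -0.0, -1.0], [0.0, -1.0, 0.0]]
contact_force: [-0.6, -2.5, 2.1]
width: 0.2
```

>>> step_arm(plan=[[0,1.5,0,0,0,0,0],[0,3,0,0,0,0,0],[0,4.5,0,0,0,0,0],[0,6,0,0,0,0,0],[0,7.5,0,0,0,0,0],[0,8.5,0,0,0,0,0],[0,9,0,0,0,0,0],[0,9,0,0,0,0,0]])

```text
clock: 5.05
position: [449.5, -2.1, 298.4]
ee_rot: [[-1.0, -0.0, -0.0], [0.0, -0.0, -1.0], [0.0, -1.0, 0.0]]
contact_force: [0.0, -2.3, 1.3]
width: -0.1
```

```bash
python3 - <<'E'
from h import *
grab('wrist','w3')
s=robot.observe(); print(s['clock'],s['position'],s['contact_force'])
E
```

```text
5.1 [449.45846428  -2.10899052 298.36992577] [-0.72018199 -3.162157   -0.07265252]
```

View pics/w3.png

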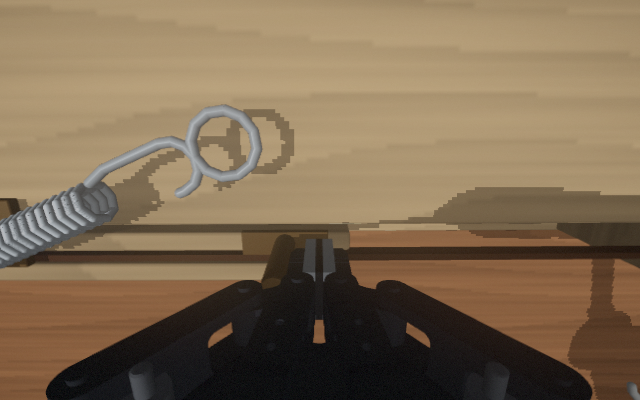

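>>> step_arm(plan=[[0,1,0,0,0,0,0],[0,1.5,0,0,0,0,0],[0,2,0,0,0,0,0],[0,2.5,0,0,0,0,0],[0,3,0,0,0,0,0],[0,3.5,0,0,0,0,0],[0,4,0,0,0,0,0],[0,4,0,0,0,0,0]])

```text
clock: 5.9
position: [449.5, -0.5, 298.5]
ee_rot: [[-1.0, -0.0, 0.002], [-0.002, -0.008, -1.0], [0.0, -1.0, 0.008]]
contact_force: [-1.9, -14.0, 0.2]
width: -0.3
```

>>> step_arm(plan=[[0,-6,0,0,0,0,0],[0,-20,5,0,0,0,0],[0,-25,50,0,0,0,0],[0,-20,95,0,0,0,0],[-30,0,110,0,0,0,0],[-40,30,110,0,0,0,0],[-40,40,110,0,0,0,0],[-40,40,110,0,0,0,0]])

```text
clock: 6.7
position: [409.4, 43.1, 408.5]
ee_rot: [[-1.0, 0.001, 0.002], [-0.002, 0.001, -1.0], [-0.001, -1.0, -0.001]]
contact_force: [0.0, -0.0, -1.2]
width: -0.2
```

```bash
python3 - <<'E'
from h import *
p,_=grab('wrist','w4')
s=robot.observe(); print(s['clock'],s['position'],s['contact_force'])
a=cv2.resize(p[40:200,80:400],None,fx=2.5,fy=2.5,interpolation=cv2.INTER_CUBIC); cv2.imwrite('pics/c6.png',a[:,:,::-1])
E
```

```text
6.75 [409.80650279  42.29412719 408.22609891] [ 0.78065343 -0.89119043  0.43963815]
```

View pics/c6.png

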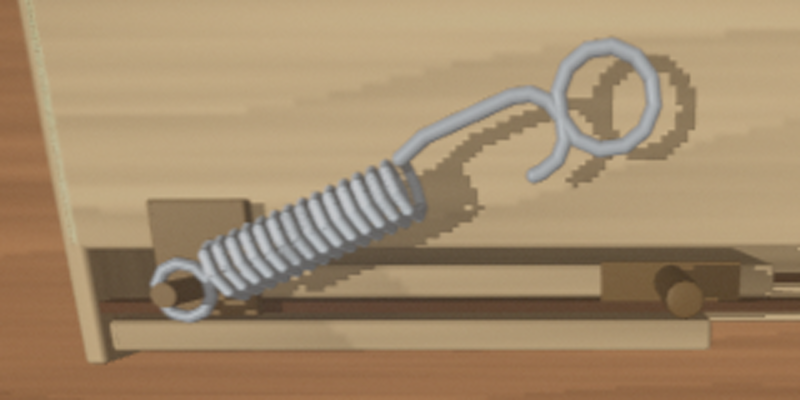

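```bash
python3 - <<'E'
from h import *
_,d,T,K=load('w4')
f=lambda u,v,z:onplane(80+u/2.5,40+v/2.5,z,T,K)
r,l,pt,po,b=f(608,98,130),f(182,290,130),f(163,294,144),f(683,299,156),f(670,278,116)
print('ring',r,'loop',l,'pintop',pt,'post',po,b,'tip',f(535,178,130))
for pin in(l,pt):
  print(np.linalg.norm((r-pin)[:2]),np.linalg.norm((po-pin)[:2]), np.arctan2(r[0]-pin[0],pin[1]-r[1]),np.arctan2(po[0]-pin[0],pin[1]-po[1]))
# top/wrist puller measure from top + scene
p,d,T,K=load('top0'); g=cv2.cvtColor(p,cv2.COLOR_RGB2HSV)
t=onplane(340+np.array([225,285]) /7,155+np.array([210,450])/7,84,T,K); print('handle front,rear(centerline guess)',t)
print('rod tip',onplane(340+197/7,155+98/7,72,T,K),onplane(340+230/7,155+205/7,72,T,K))
p2,d2,T2,K2=load('scene0'); a=cv2.resize(p2[165:245,235:290],None,fx=9,fy=7,interpolation=cv2.INTER_CUBIC); cv2.imwrite('pics/c7.png',a[:,:,::-1])
E
```

```text
ring [507.26882413  40.8406223  130.        ] loop [447.52061289 182.37334994 130.        ] pintop [448.06569675 180.74879773 144.        ] post [448.58050134  18.39784167 156.        ] [450.30728348  18.64521422 116.        ] tip [483.41416052  63.96789924 130.        ]
153.6273469793681 163.97893363657533 0.39945521842734427 0.006463609763237548
151.91875408817793 162.35177226759308 0.40030859651373163 0.003170925982995656
handle front,rear(centerline guess) [[ 547.16003138 -375.81772227   84.        ]
 [ 429.15266947 -401.75802058   84.        ]]
rod tip [ 606.54048739 -364.70668171   72.        ] [ 552.35963059 -379.67510218   72.        ]
```

View pics/c7.png

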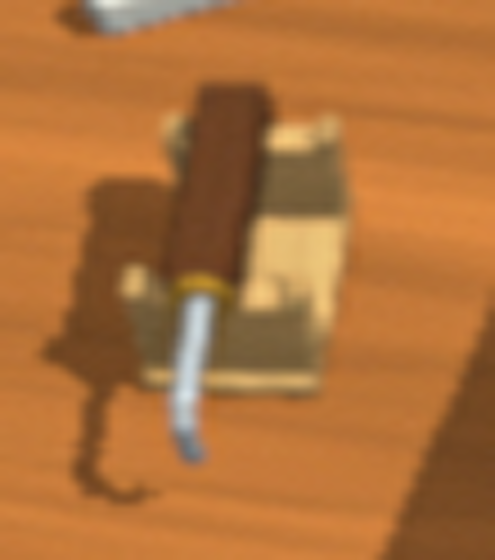

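>>> step_arm(plan=[[8,-48,0,0,0,0.03,85],[15,-96,0,0,0,0.06,85],[23,-144,0,0,0,0.09,85],[30,-192,0,0,0,0.12,85],[37,-240,0,0,0,0.15,85],[44,-288,0,0,0,0.18,85],[51,-336,0,0,0,0.2,85],[58,-384,0,0,0,0.22,85]])

```text
clock: 7.55
position: [467.4, -345.7, 407.3]
ee_rot: [[-0.976, -0.001, 0.217], [-0.217, 0.001, -0.976], [0.001, -1.0, -0.001]]
contact_force: [0.7, -0.2, 0.3]
width: 85.4
```

>>> step_arm(plan=[[4,-25,0,0,0,0,85],[6,-47,0,0,0,0,85],[6,-47,0,0,0,0,85],[6,-47,0,0,0,0,85],[6,-47,0,0,0,0,85],[6,-47,0,0,0,0,85],[6,-47,0,0,0,0,85],[6,-47,0,0,0,0,85]])

```text
clock: 8.35
position: [473.6, -388.4, 408.8]
ee_rot: [[-0.976, 0.0, 0.219], [-0.219, -0.0, -0.976], [-0.0, -1.0, 0.001]]
contact_force: [0.4, 0.0, 0.4]
width: 84.9
```

```bash
python3 - <<'E'
from h import *
p,_=grab('wrist','w5')
s=robot.observe(); print(s['clock'],s['position'],s['contact_force'],s['ee_rot'].round(3).tolist())
E
```

```text
8.4 [ 473.58656344 -388.47820654  408.78440501] [0.00396321 0.11934296 0.779617  ] [[-0.976, 0.0, 0.219], [-0.219, -0.0, -0.976], [-0.0, -1.0, 0.0]]
```

View pics/w5.png

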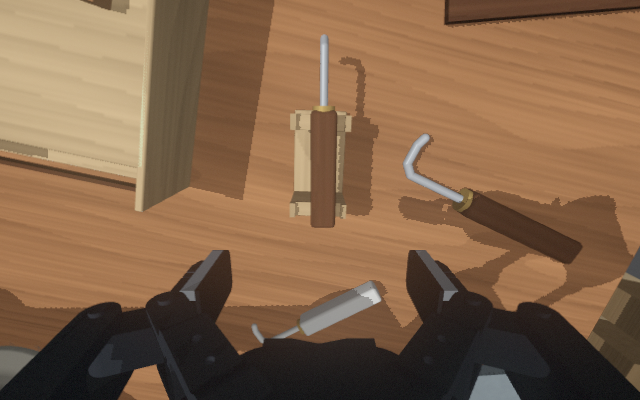

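The close view shows the dark small puller on the rest, its handle from (323,110) to (323,228) and its rod tip at (324,38). It is clearly smaller than the dark one on the right at (520,225). This is the right one.

```bash
python3 - <<'E'
from h import *
p,d,T,K=load('w5'); P=cloud(d,T,K); g=cv2.cvtColor(p,cv2.COLOR_RGB2HSV)
v,u=np.mgrid[:400,:640]
roi=(u>280)&(u<365)&(v>25)&(v<240)
h=roi&(g[...,2]<125)&(g[...,1]>90)&(abs(P[...,2]-84)<6)
h=cv2.morphologyEx(h.astype(np.uint8),cv2.MORPH_OPEN,np.ones((3,3)))>0
vv,uu=np.nonzero(h); print(len(vv),uu.min(),uu.max(),vv.min(),vv.max(),np.median(P[h][:,2]))
X=onplane(uu,vv,84,T,K)[:,:2].astype(np.float32); R=cv2.minAreaRect(X); print('handle',R)
for s in ((323,111),(323,228)): print(s,onplane(*s,84,T,K))
print('rod top end',onplane(324,37,76,T,K),onplane(324,104,76,T,K))
r=roi&(abs(P[...,2]-60)<5.5); print('rest tops',cv2.minAreaRect(P[r][:,:2].astype(np.float32)),r.sum())
b=roi&(abs(P[...,2]-10)<4); print('base',cv2.minAreaRect(P[b][:,:2].astype(np.float32)),b.sum())
E
```

```text
2898 310 336 110 227 84.03431935855096
handle ((490.82476806640625, -387.9775390625), (118.06646728515625, 25.584108352661133), 12.212982177734375)
(323, 111) [ 547.45692835 -375.21361236   84.        ]
(323, 228) [ 432.2923437  -401.58635684   84.        ]
rod top end [ 610.96504686 -361.71526643   76.        ] [ 554.13081161 -374.77959387   76.        ]
rest tops ((525.8313598632812, -377.08795166015625), (182.9713897705078, 61.68874740600586), 10.461631774902344) 751
base ((500.34716796875, -381.6947326660156), (99.09539794921875, 61.87055206298828), 10.853302001953125) 1561
```

>>> step_arm(plan=[[9,0,-30,0,0,0,85],[17,0.5,-70,0,0,0,85],[17,0.5,-110,0,0,0,85],[17,0.5,-145,0,0,0,85],[17,0.5,-165,0,0,0,85],[17,0.5,-176,0,0,0,85],[17,0.5,-181,0,0,0,85],[17,0.5,-181,0,0,0,85]])

```text
clock: 9.2
position: [490.8, -388.7, 227.7]
ee_rot: [[-0.976, 0.0, 0.218], [-0.218, -0.0, -0.976], [-0.0, -1.0, 0.001]]
contact_force: [-0.1, -0.1, 1.3]
width: 85.0
```

>>> step_arm(plan=[[0,0,0,0,0,0,60],[0,0,0,0,0,0,40],[0,0,0,0,0,0,30],[0,0,0,0,0,0,20],[0,0,0,0,0,0,15],[0,0,0,0,0,0,15],[0,0,0,0,0,0,15],[0,0,0,0,0,0,15]], grip_force=80)

```text
clock: 10.0
position: [490.8, -388.9, 228.3]
ee_rot: [[-0.976, 0.001, 0.218], [-0.218, -0.001, -0.976], [-0.001, -1.0, 0.002]]
contact_force: [-0.8, -0.7, 5.2]
width: 24.7
```

```bash
python3 - <<'E'
from h import *
p,_=grab('wrist','w6')
s=robot.observe(); print(s['clock'],s['position'],s['contact_force'],s['joint_positions'].round(2),s['width'])
E
```

```text
10.05 [ 490.75073971 -388.84723751  228.31010714] [ 0.10910139 -0.25416025  4.44217212] [-0.78  0.49  1.64 -0.    1.01  0.57] 25.04605564028773
```

View pics/w6.png

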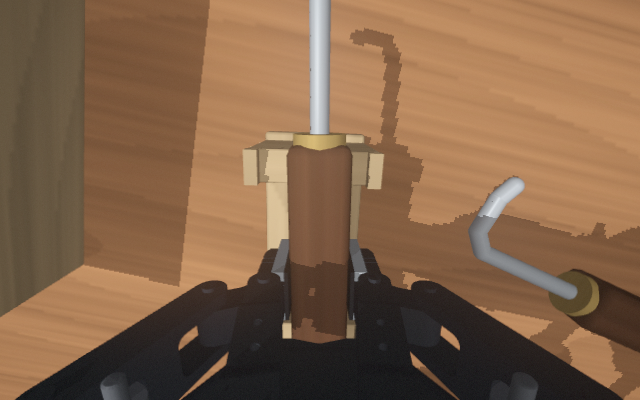

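>>> step_arm(plan=[[0,0,8,0,0,0,15],[0,0,30,0,0,0,15],[0,0,65,0,0,0,15],[0,0,105,0,0,0,15],[0,10,140,0,0,0.08,15],[2,40,145,0,0,0.2,15],[4,75,145,0,0,0.33,15],[6,110,145,0,0,0.46,15]])

```text
clock: 10.85
position: [496.1, -277.4, 372.4]
ee_rot: [[-0.775, -0.0, 0.632], [-0.632, 0.001, -0.775], [-0.0, -1.0, -0.001]]
contact_force: [0.4, -0.5, -2.5]
width: 24.8
```

>>> step_arm(plan=[[2,35,0,0,0,0.13,15],[4,70,0,0,0,0.26,15],[6,105,0,0,0,0.39,15],[8,135,0,0,0,0.52,15],[10,160,0,0,0,0.65,15],[11,165,0,0,0,0.78,15],[11,165,0,0,0,0.89,15],[11,165,0,0,0,0.89,15]])

```text
clock: 11.65
position: [507.2, -112.9, 372.1]
ee_rot: [[-0.0, -0.001, 1.0], [-1.0, 0.0, -0.0], [-0.0, -1.0, -0.001]]
contact_force: [0.1, -0.2, -2.1]
width: 25.0
```

```bash
python3 - <<'E'
from h import *
p,_=grab('wrist','w7'); grab('scene','s7')
s=robot.observe(); print(s['clock'],s['position'],s['contact_force'],s['joint_positions'].round(2),s['width'],s['ee_rot'].round(3).tolist())
E
```

```text
11.75 [ 507.32327366 -113.49366387  372.14286039] [ 0.20698289  0.1024214  -2.08802507] [-0.35  0.21  1.67  0.    1.25 -0.35] 24.906999161388107 [[-0.003, -0.001, 1.0], [-1.0, 0.0, -0.003], [-0.0, -1.0, -0.001]]
```

View pics/w7.png

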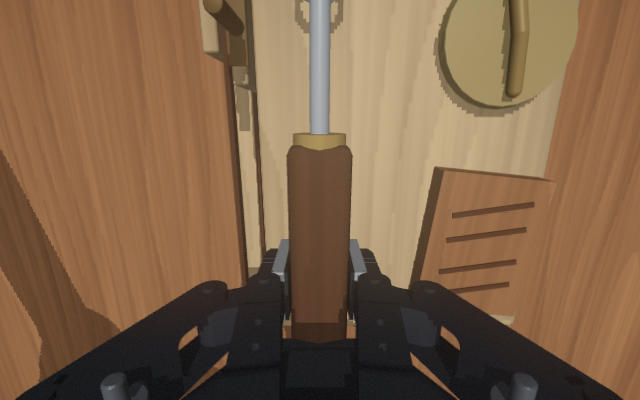

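View pics/s7.png

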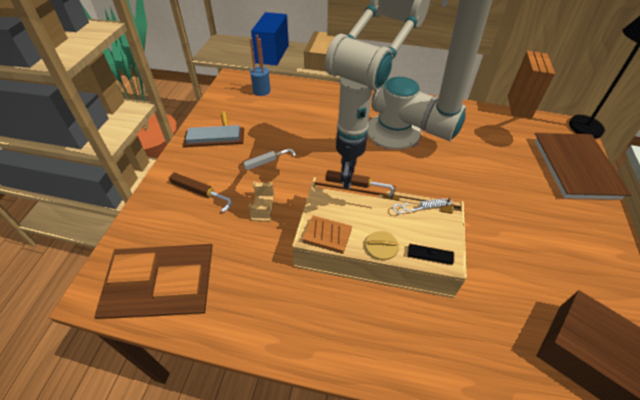

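The wrist view shows the rod straight along the image axis (column 319) and the handle end at about (320,147). The tip is out of frame. The scene view shows the puller held with its tip at about (391,189), short of the ring. I check the grip offset and the tip with rays.

```bash
python3 - <<'E'
from h import *
_,d,T,K=load('w7')
z=372.1-156.3
print('handle front',onplane(320,147,z+12,T,K),onplane(320,135,z+8,T,K),'rod row30',onplane(319,20,z+4,T,K), 'tcp 507.3,-113.5')
P=cloud(d,T,K); print('handle z',np.median(P[160:220,300:340,2]), P[[160,230]][:,310:330,2].mean(1),'rod z',np.median(P[10:40,317:321,2]),np.median(P[100:120,317:321,2]))
p,d,T,K=load('s7')
pr=proj([507.3,-113.5+125,z-26-12],T,K); print('pred tip end px',pr, 'rod bend',proj([507.3,-113.5+125,z],T,K))
a=cv2.resize(p[165:225,320:480],None,fx=5,fy=5,interpolation=cv2.INTER_CUBIC); cv2.imwrite('pics/c8.png',a[:,:,::-1])
E
```

```text
handle front [507.56920019 -53.46937804 227.8       ] [507.57381309 -49.26882869 223.8       ] rod row30 [507.16586171  -8.62779562 219.8       ] tcp 507.3,-113.5
handle z nan [         nan 227.71756175] rod z nan nan
pred tip end px (np.float64(390.49841133155195), np.float64(195.80461974148716)) rod bend (np.float64(392.66240029297575), np.float64(186.56104562736667))
```

View pics/c8.png

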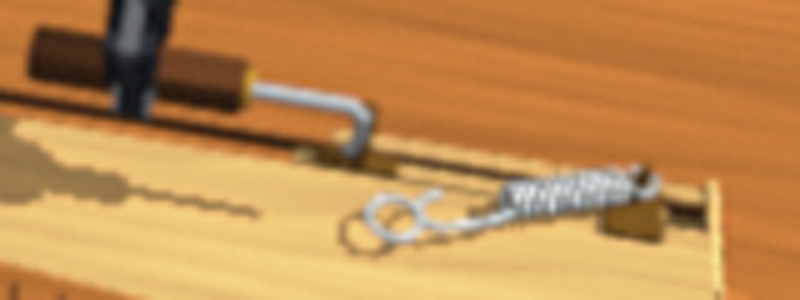

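>>> step_arm(plan=[[0,15,-10,0,0,0,15],[0,30,-25,0,0,0,15],[0,30,-32,0,0,0,15],[0,30,-40,0,0,0,15],[0,30,-46,0,0,0,15],[0,30,-52,0,0,0,15],[0,30,-59,0,0,0,15],[0,30,-59,0,0,0,15]])

```text
clock: 12.55
position: [507.2, -83.8, 312.4]
ee_rot: [[-0.002, -0.002, 1.0], [-1.0, 0.001, -0.002], [-0.001, -1.0, -0.002]]
contact_force: [0.1, -0.4, -1.7]
width: 24.9
```

```bash
python3 - <<'E'
from h import *
p,_=grab('wrist','w8'); p,d=grab('scene','s8')
s=robot.observe(); print(s['clock'],s['position'],s['contact_force'],s['wrist_torque'])
a=cv2.resize(p[165:225,320:480],None,fx=5,fy=5,interpolation=cv2.INTER_CUBIC); cv2.imwrite('pics/c9.png',a[:,:,::-1])
E
```

```text
12.65 [507.57594089 -83.76421641 313.35407287] [-0.09210464 -0.32576518 -2.27530649] [ 0.00068976  0.05716364 -0.01639978]
```

View pics/c9.png

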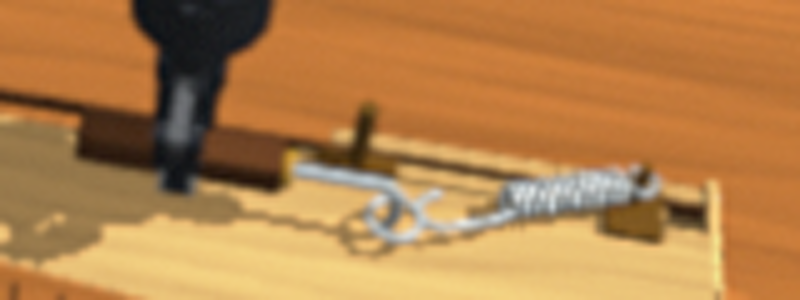

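View pics/w8.png

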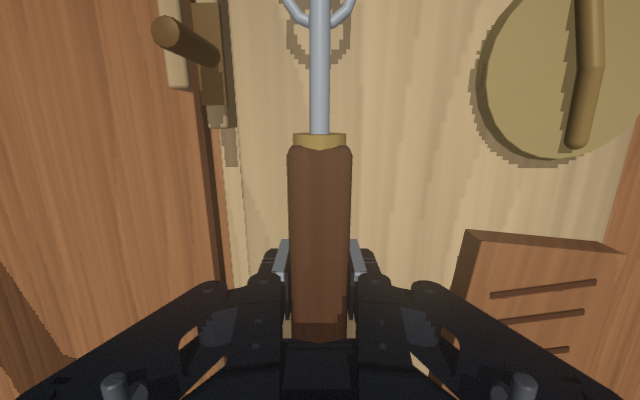

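The tip sits inside the ring, seen in the crop at about (392,215). Now I pull along the spring.

>>> step_arm(plan=[[2,-5,-1,0,0,0,15],[5,-12,-1,0,0,0,15],[9,-21,-1,0,0,0,15],[13,-31,-1,0,0,0,15],[17,-41,-1,0,0,0,15],[21,-50,-1,0,0,0,15],[24.5,-58.5,-1,0,0,0,15],[24.5,-58.5,-1,0,0,0,15]], grip_force=110)

```text
clock: 13.45
position: [532.0, -142.5, 311.8]
ee_rot: [[-0.002, -0.002, 1.0], [-1.0, 0.002, -0.002], [-0.002, -1.0, -0.002]]
contact_force: [-2.2, 4.9, -0.7]
width: 24.4
```

```bash
python3 - <<'E'
from h import *
p,_=grab('wrist','w9'); p,d=grab('scene','s9')
F=[]
for i in range(1):
    s=robot.observe()
print(s['clock'],s['position'],s['contact_force'],np.hypot(*s['contact_force'][:2])/.12,s['wrist_torque'],s['width'])
a=cv2.resize(p[165:225,320:480],None,fx=5,fy=5,interpolation=cv2.INTER_CUBIC); cv2.imwrite('pics/c10.png',a[:,:,::-1])
E
```

```text
13.55 [ 531.48356517 -141.71692371  311.77697475] [-2.49193167  7.18527386 -1.43473   ] 63.376018418440744 [1.12601224 0.47506749 0.3216235 ] 24.42948743073066
```

View pics/c10.png

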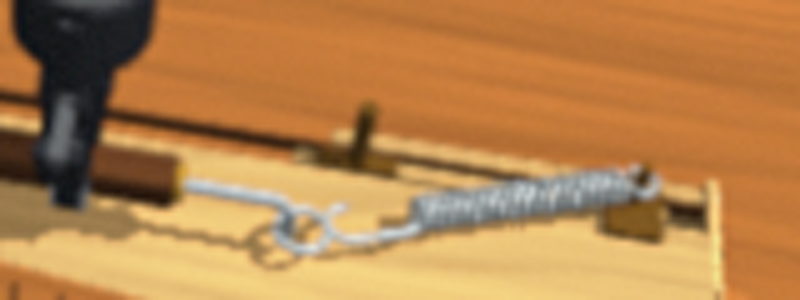

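View pics/w9.png

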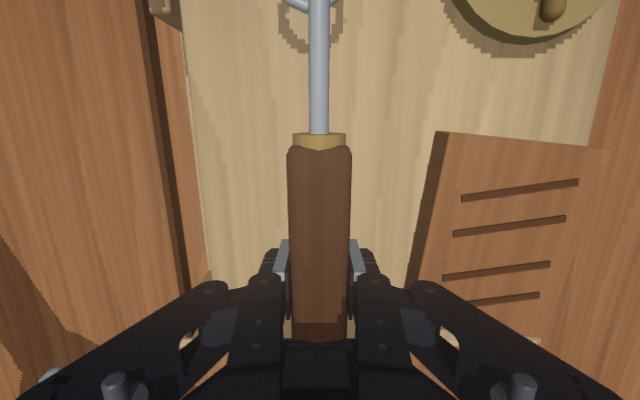

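```bash
python3 - <<'E'
from h import *
p,d,T,K=load('w9')
a=cv2.resize(p[0:40,270:370],None,fx=8,fy=8,interpolation=cv2.INTER_CUBIC); cv2.imwrite('pics/c11.png',a[:,:,::-1])
for c in [(528.5,-9.3)]:
    for t in np.deg2rad([-180,-150,-130,-110,-90,-70,-50,-30]):
        print(np.round(proj([c[0]+17.5*np.cos(t),c[1]+17.5*np.sin(t),130],T,K),1), end=' ')
E
```

```text
[270.7 -32.2] [276.9  -9.1] [286.    2.8] [297.9  10.5] [311.3  13.1] [324.6  10.4] [336.5   2.7] [345.5  -9.3]
```

View pics/c11.png

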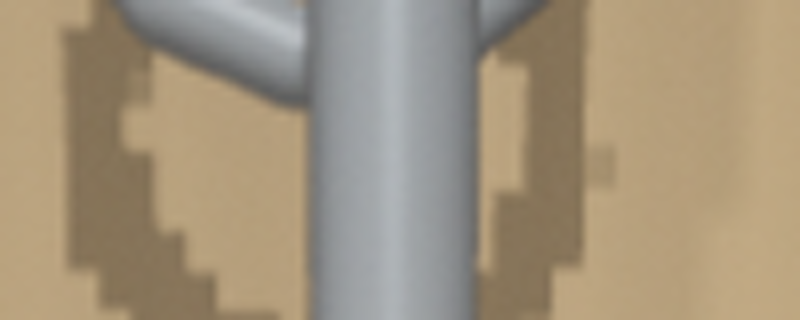

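The observed ring matches the prediction, so the stretch is about 55 mm, 20 mm past the seat. Now I swing towards the post.

>>> step_arm(plan=[[-5,-2,0,0,0,0,15],[-10,-4,0,0,0,0,15],[-20.3,-7.4,0,0,0,0,15],[-30.7,-10.3,0,0,0,0,15],[-41.3,-12.8,0,0,0,0,15],[-48,-14,0,0,0,0,15],[-52,-14.7,0,0,0,0,15],[-52,-14.7,0,0,0,0,15]])

```text
clock: 14.35
position: [479.1, -156.0, 312.1]
ee_rot: [[-0.002, -0.002, 1.0], [-1.0, 0.003, -0.002], [-0.003, -1.0, -0.002]]
contact_force: [-1.0, 7.0, -2.4]
width: 24.6
```

```bash
python3 - <<'E'
from h import *
p,_=grab('wrist','w10'); p2,d=grab('scene','s10')
s=robot.observe()
print(s['clock'],s['position'],s['contact_force'],np.hypot(*s['contact_force'][:2])/.12,s['width'])
a=cv2.resize(p2[165:225,320:480],None,fx=5,fy=5,interpolation=cv2.INTER_CUBIC)
b=cv2.resize(p[0:70,230:390],None,fx=5,fy=5,interpolation=cv2.INTER_CUBIC); cv2.imwrite('pics/c12.png',np.vstack([a,b[:300]])[:,:,::-1])
E
```

```text
14.45 [ 479.57283102 -156.03722005  312.14963234] [-0.07971256  6.53324173 -1.53702919] 54.44773337504688 24.12337904098225
```

View pics/c12.png

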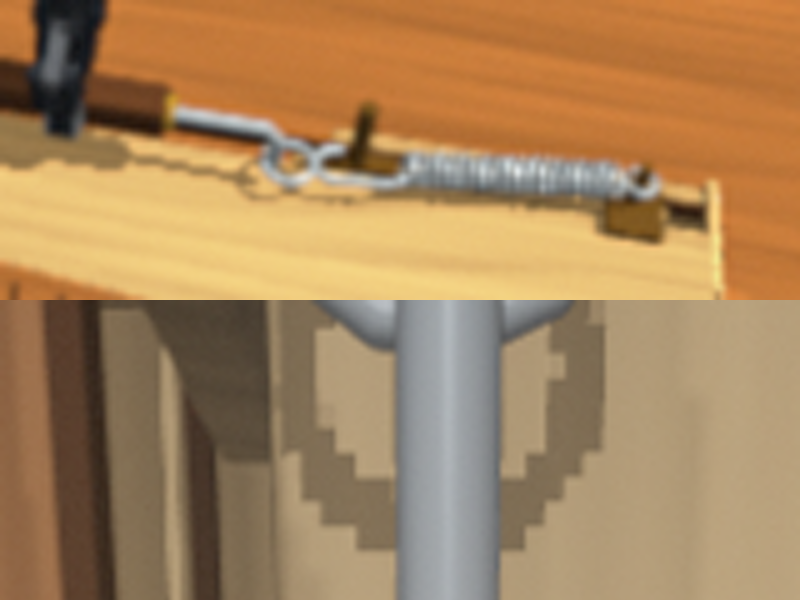

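>>> step_arm(plan=[[-3,-1.5,0,0,0,0,15],[-7,-2.5,0,0,0,0,15],[-11,-3,0,0,0,0,15],[-15,-3.5,0,0,0,0,15],[-19,-4,0,0,0,0,15],[-23,-4.2,0,0,0,0,15],[-27,-4.3,0,0,0,0,15],[-29.7,-4.3,0,0,0,0,15]])

```text
clock: 15.25
position: [450.0, -160.3, 312.2]
ee_rot: [[-0.002, -0.0, 1.0], [-1.0, 0.003, -0.002], [-0.003, -1.0, -0.0]]
contact_force: [-0.2, 6.5, -2.7]
width: 23.9
```

>>> step_arm(plan=[[0,0,0,0,0,0,15],[0,0,0,0,0,0,15],[0,0,0,0,0,0,15],[0,0,0,0,0,0,15],[0,0,0,0,0,0,15],[0,0,0,0,0,0,15],[0,0,0,0,0,0,15],[0,0,0,0,0,0,15]])

```text
clock: 16.05
position: [450.3, -160.3, 312.1]
ee_rot: [[-0.002, -0.0, 1.0], [-1.0, 0.003, -0.002], [-0.003, -1.0, -0.0]]
contact_force: [-0.2, 6.7, -2.5]
width: 24.3
```

```bash
python3 - <<'E'
from h import *
p,_=grab('wrist','w11'); p2,d=grab('scene','s11'); p3,d=grab('top','t11')
s=robot.observe()
print(s['clock'],s['position'],s['contact_force'],np.hypot(*s['contact_force'][:2])/.12,s['width'])
a=cv2.resize(p2[165:225,320:480],None,fx=5,fy=5,interpolation=cv2.INTER_CUBIC)
b=cv2.resize(p3[185:235,180:340],None,fx=5,fy=5,interpolation=cv2.INTER_CUBIC); cv2.imwrite('pics/c13.png',np.vstack([a,b[:300]])[:,:,::-1])
E
```

```text
16.2 [ 450.25516949 -160.30773168  312.09255922] [-0.49585046  5.94906657 -2.59820352] 49.747459930629844 24.458593203999836
```

View pics/c13.png

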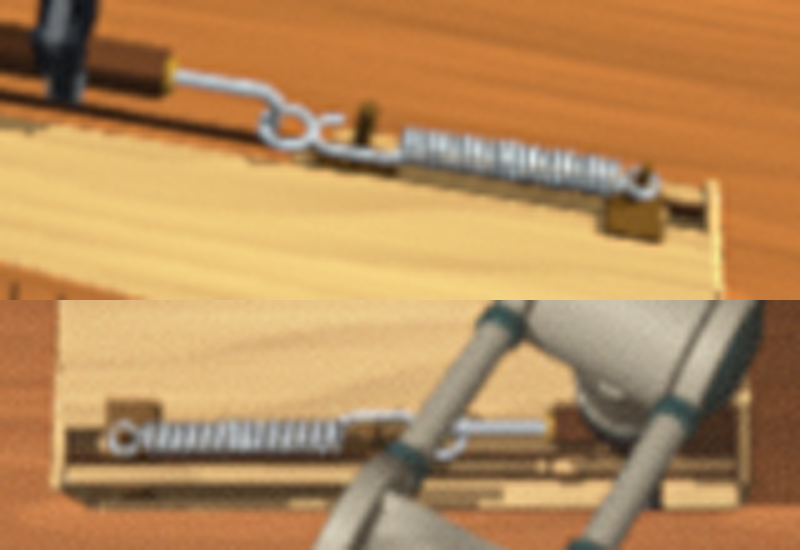

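View pics/w11.png

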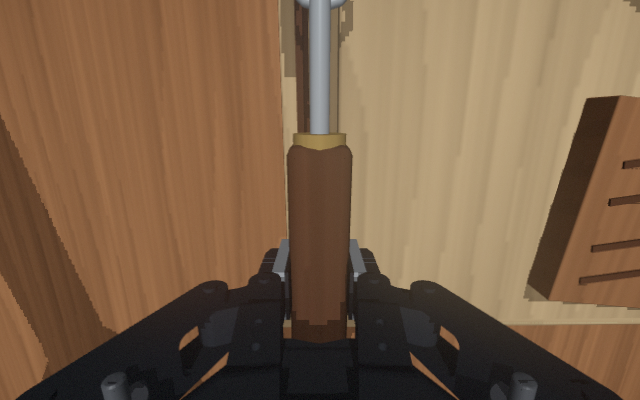

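>>> step_arm(plan=[[0,3,0,0,0,0,15],[0,7,0,0,0,0,15],[0,11,0,0,0,0,15],[0,15,0,0,0,0,15],[0,19,0,0,0,0,15],[0,22,0,0,0,0,15],[0,25,0,0,0,0,15],[-0.5,28,0,0,0,0,15]])

```text
clock: 17.0
position: [450.4, -133.8, 312.9]
ee_rot: [[-0.001, 0.002, 1.0], [-1.0, -0.003, -0.001], [0.003, -1.0, 0.002]]
contact_force: [0.1, 0.2, -2.0]
width: 24.4
```

```bash
python3 - <<'E'
from h import *
p,_=grab('wrist','w12'); p2,d=grab('scene','s12'); p3,d=grab('top','t12')
s=robot.observe()
print(s['clock'],s['position'],s['contact_force'],np.hypot(*s['contact_force'][:2])/.12,s['width'])
a=cv2.resize(p2[165:225,320:480],None,fx=5,fy=5,interpolation=cv2.INTER_CUBIC)
b=cv2.resize(p[0:50,240:400],None,fx=5,fy=5,interpolation=cv2.INTER_CUBIC); cv2.imwrite('pics/c14.png',np.vstack([a,b[:300]])[:,:,::-1])
E
```

```text
17.15 [ 450.02147509 -133.38378364  312.70470382] [-0.35396877  0.23485004 -0.81730599] 3.5399351801183716 24.573376849047545
```

View pics/c14.png

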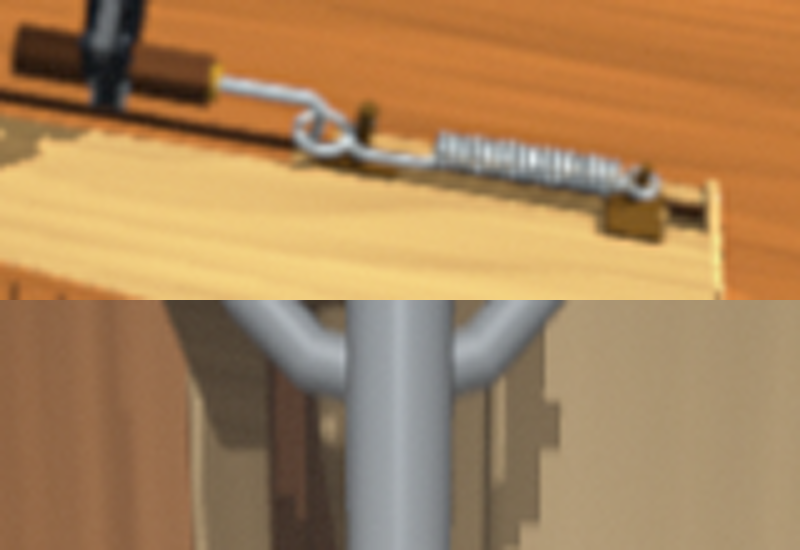

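The force has fallen to zero while the spring is still stretched, so the hook is held by the post. I centre the tip in the ring and lift it out.

>>> step_arm(plan=[[-0.5,2,0,0,0,0,15],[-0.5,4,0,0,0,0,15],[-0.5,4,4,0,0,0,15],[-0.5,4,9,0,0,0,15],[-0.5,4,14,0,0,0,15],[-0.5,4,20,0,0,0,15],[-0.5,4,30,0,0,0,15],[-0.5,4,45,0,0,0,15]])

```text
clock: 17.95
position: [449.1, -129.0, 357.9]
ee_rot: [[-0.001, -0.001, 1.0], [-1.0, 0.0, -0.001], [-0.0, -1.0, -0.001]]
contact_force: [-0.7, 0.6, -2.3]
width: 24.4
```

```bash
python3 - <<'E'
from h import *
p,_=grab('wrist','w13'); p2,d=grab('scene','s13')
s=robot.observe()
print(s['clock'],s['position'],s['contact_force'],s['width'])
a=cv2.resize(p2[165:225,320:480],None,fx=5,fy=5,interpolation=cv2.INTER_CUBIC)
b=cv2.resize(p[0:50,240:400],None,fx=5,fy=5,interpolation=cv2.INTER_CUBIC); cv2.imwrite('pics/c15.png',np.vstack([a,b[:300]])[:,:,::-1])
E
```

```text
18.05 [ 450.12046495 -129.41020629  359.77076301] [ 1.17027294 -1.12877182 -1.71982206] 24.47373059487974
```

View pics/c15.png

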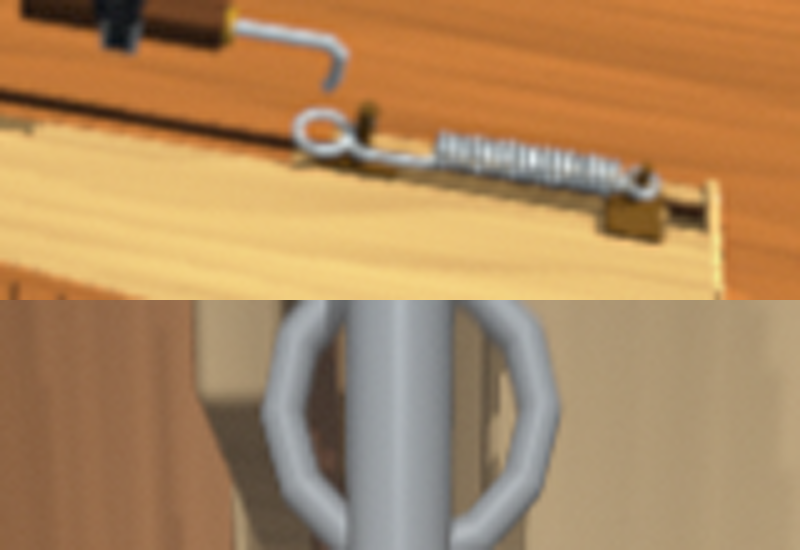

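The spring stays hooked by itself and the ring is free of the tip. Now I carry the puller back.

>>> step_arm(plan=[[0,-10,14,0,0,-0.05,15],[4,-35,18,0,0,-0.18,15],[9,-65,18,0,0,-0.31,15],[14,-95,18,0,0,-0.44,15],[19,-125,18,0,0,-0.57,15],[24,-155,18,0,0,-0.7,15],[29,-185,18,0,0,-0.83,15],[34,-215,18,0,0,-0.96,15]])

```text
clock: 18.85
position: [483.3, -345.3, 374.9]
ee_rot: [[-0.823, -0.0, 0.568], [-0.568, 0.001, -0.823], [0.0, -1.0, -0.001]]
contact_force: [-0.2, -0.3, -2.0]
width: 24.5
```

>>> step_arm(plan=[[3,-20,0,0,0,-0.13,15],[5,-32,0,0,0,-0.26,15],[7,-44,0,0,0,-0.391,15],[7,-44,0,0,0,-0.391,15],[7,-44,0,0,0,-0.391,15],[7,-44,0,0,0,-0.391,15],[7,-44,0,0,0,-0.391,15],[7,-44,0,0,0,-0.391,15]])

```text
clock: 19.65
position: [490.3, -387.4, 375.6]
ee_rot: [[-0.976, 0.0, 0.218], [-0.218, -0.0, -0.976], [-0.0, -1.0, 0.0]]
contact_force: [0.3, 0.8, -2.4]
width: 24.4
```

```bash
python3 - <<'E'
from h import *
p,_=grab('wrist','w14'); p2,d=grab('scene','s14')
s=robot.observe()
print(s['clock'],s['position'],s['contact_force'],s['width'],s['ee_rot'].round(3).tolist())
a=cv2.resize(p2[150:250,230:430],None,fx=4,fy=4,interpolation=cv2.INTER_CUBIC)
cv2.imwrite('pics/c16.png',a[:,:,::-1])
E
```

```text
19.75 [ 490.34330415 -387.67384895  375.60736681] [-0.40750605  0.64423412 -2.51042404] 24.31568750029242 [[-0.976, 0.0, 0.218], [-0.218, -0.0, -0.976], [-0.0, -1.0, 0.0]]
```

View pics/w14.png

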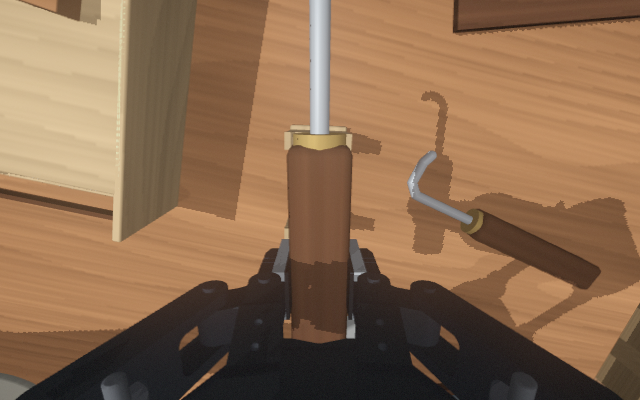

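View pics/c16.png

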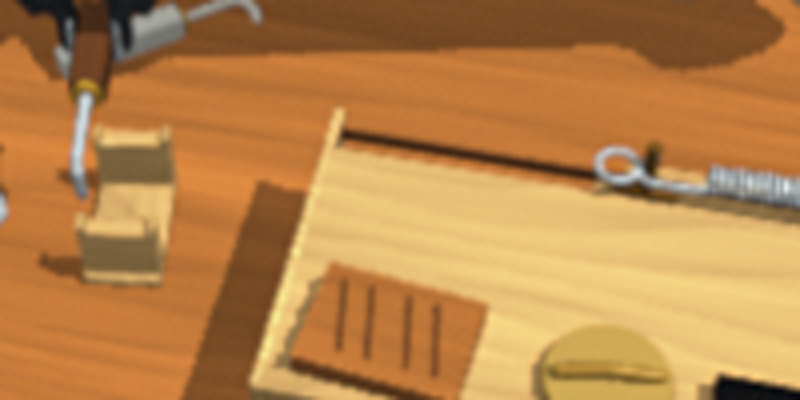

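>>> step_arm(plan=[[0.5,-1.3,-35,0,0,0,15],[0.5,-1.3,-75,0,0,0,15],[0.5,-1.3,-105,0,0,0,15],[0.5,-1.3,-125,0,0,0,15],[0.5,-1.3,-137,0,0,0,15],[0.5,-1.3,-142,0,0,0,15],[0.5,-1.3,-144,0,0,0,15],[0.5,-1.3,-144,0,0,0,15]])

```text
clock: 20.55
position: [491.2, -389.7, 232.3]
ee_rot: [[-0.976, 0.001, 0.217], [-0.217, -0.001, -0.976], [-0.001, -1.0, 0.002]]
contact_force: [-0.5, -0.5, -1.9]
width: 24.5
```

```bash
python3 - <<'E'
from h import *
p,_=grab('wrist','w15')
s=robot.observe()
print(s['clock'],s['position'],s['contact_force'],s['width'],s['ee_rot'].round(3).tolist())
E
```

```text
20.6 [ 491.25308255 -389.68587068  232.59992416] [ 0.41780502 -0.01026822 -2.60976712] 24.397598903768507 [[-0.976, 0.002, 0.217], [-0.217, -0.002, -0.976], [-0.001, -1.0, 0.002]]
```

View pics/w15.png

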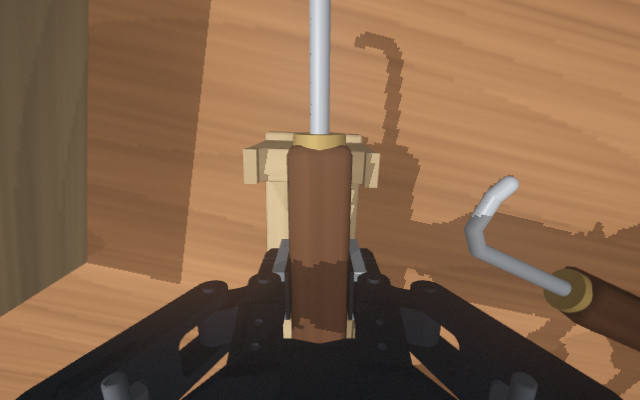

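>>> step_arm(plan=[[-0.5,1.5,0,0,0,0,15],[-0.8,3,-1,0,0,0,15],[-0.8,3,-2,0,0,0,15],[-0.8,3,-3,0,0,0,15],[-0.8,3,-3.5,0,0,0,15],[-0.8,3,-4,0,0,0,15],[-0.8,3,-4.3,0,0,0,15],[-0.8,3,-4.3,0,0,0,15]])

```text
clock: 21.4
position: [490.0, -386.3, 228.4]
ee_rot: [[-0.976, 0.0, 0.217], [-0.217, -0.0, -0.976], [-0.0, -1.0, 0.001]]
contact_force: [-2.2, 1.7, 6.1]
width: 24.5
```

Contact: it is seated. I release it and retreat.

>>> step_arm(plan=[[0,0,0.5,0,0,0,24],[0,0,0.5,0,0,0,27],[0,0,0.5,0,0,0,32],[0,0,0.5,0,0,0,40],[0,0,0.5,0,0,0,55],[0,0,0.5,0,0,0,75],[0,0,0.5,0,0,0,85],[0,0,0.5,0,0,0,85]], grip_force=20)

```text
clock: 22.2
position: [490.1, -386.4, 227.6]
ee_rot: [[-0.976, 0.0, 0.217], [-0.217, -0.0, -0.976], [0.0, -1.0, 0.0]]
contact_force: [-0.7, 0.3, 0.1]
width: 84.9
```

>>> step_arm(plan=[[0,0,5,0,0,0,85],[0,0,25,0,0,0,85],[0,0,60,0,0,0,85],[0,0,105,0,0,0,85],[-10,0,150,0,0,0,85],[-17,0,180,0,0,0,85],[-17,0,180,0,0,0,85],[-17,0,180,0,0,0,85]])

```text
clock: 23.0
position: [472.8, -386.2, 408.7]
ee_rot: [[-0.976, 0.002, 0.217], [-0.217, -0.002, -0.976], [-0.001, -1.0, 0.002]]
contact_force: [-1.2, 0.3, 0.6]
width: 85.0
```

```bash
python3 - <<'E'
from h import *
p,_=grab('wrist','w16');  p2,d=grab('scene','s16')
s=robot.observe()
print(s['clock'],s['position'],s['contact_force'],s['width'])
p,d,T,K=load('w16'); P=cloud(d,T,K); g=cv2.cvtColor(p,cv2.COLOR_RGB2HSV)
v,u=np.mgrid[:400,:640]
roi=(u>280)&(u<365)&(v>25)&(v<240)
h=roi&(g[...,2]<125)&(g[...,1]>90)&(abs(P[...,2]-84)<6)
h=cv2.morphologyEx(h.astype(np.uint8),cv2.MORPH_OPEN,np.ones((3,3)))>0
vv,uu=np.nonzero(h); X=onplane(uu,vv,84,T,K)[:,:2].astype(np.float32); print('handle',cv2.minAreaRect(X))
Q=P[h]; A=np.c_[Q,np.ones(len(Q))]; c=np.linalg.lstsq(np.c_[Q[:,:2]-Q[:,:2].mean(0),np.ones(len(Q))],Q[:,2],rcond=None)[0]; print('tilt',c)
b=cv2.resize(p2[150:260,230:480],None,fx=3.2,fy=3.2,interpolation=cv2.INTER_CUBIC); cv2.imwrite('pics/c17.png',b[:,:,::-1])
E
```

```text
23.1 [ 472.81382846 -386.01900397  406.30670631] [1.02051421 0.05372825 1.00503354] 84.84367786835523
handle ((489.8239440917969, -385.47772216796875), (116.97653198242188, 25.079835891723633), 12.582292556762695)
tilt [-1.89157636e-03  1.20284363e-02  8.39456662e+01]
```

View pics/w16.png

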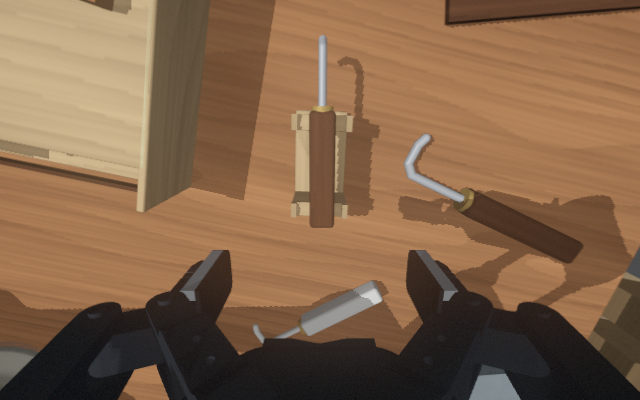

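View pics/c17.png

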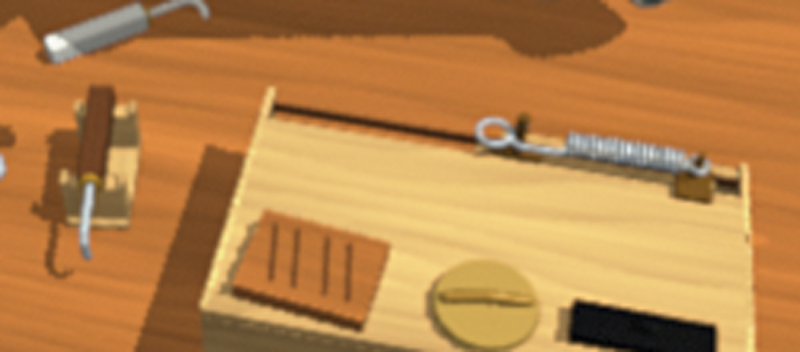

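The puller lies level in its rest (top at z = 83.9, slope under 0.2% along it), and the spring is hooked in the scene view. I take one last close look at the hook and the door.

>>> step_arm(plan=[[-8,45,4,0,0,-0.03,85],[-18,90,8,0,0,-0.06,85],[-28,138,12,0,0,-0.09,85],[-38,186,14,0,0,-0.12,85],[-48,234,14,0,0,-0.15,85],[-56,282,14,0,0,-0.18,85],[-62,330,14,0,0,-0.2,85],[-66,376,14,0,0,-0.22,85]])

```text
clock: 23.9
position: [405.9, -8.4, 420.2]
ee_rot: [[-1.0, -0.003, -0.002], [0.002, 0.001, -1.0], [0.003, -1.0, -0.001]]
contact_force: [1.6, -0.1, 0.6]
width: 85.3
```

>>> step_arm(plan=[[0,20,0,0,0,0,85],[0,40,0,0,0,0,85],[0,40,0,0,0,0,85],[0,40,0,0,0,0,85],[0,40,0,0,0,0,85],[0,40,0,0,0,0,85],[0,40,0,0,0,0,85],[0,40,0,0,0,0,85]])

```text
clock: 24.7
position: [407.1, 29.1, 421.6]
ee_rot: [[-1.0, -0.0, -0.002], [0.002, -0.0, -1.0], [0.0, -1.0, 0.0]]
contact_force: [0.7, 0.3, -0.5]
width: 85.0
```

```bash
python3 - <<'E'
from h import *
p,_=grab('wrist','w17')
s=robot.observe(); print(s['clock'],s['position'],s['contact_force'])
a=cv2.resize(p[60:220,80:400],None,fx=2.5,fy=2.5,interpolation=cv2.INTER_CUBIC); cv2.imwrite('pics/c18.png',a[:,:,::-1])
E
```

```text
24.75 [407.07854064  29.22058922 421.64273878] [-0.2191104   0.46762518  0.57295559]
```

View pics/c18.png

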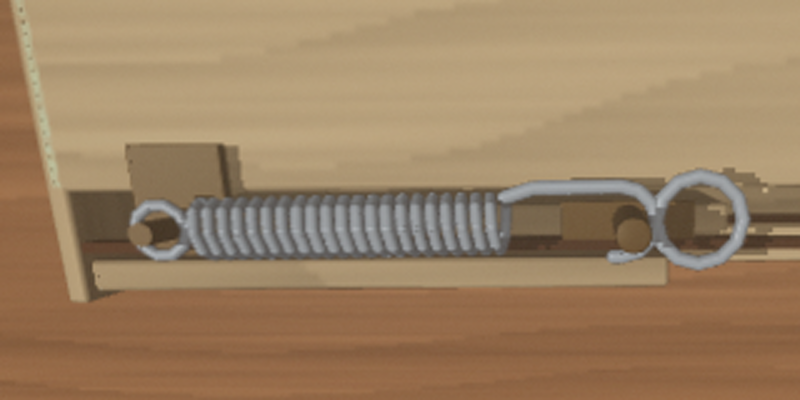

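The close view shows the hook bent round the far side of the post at about (632,233), with its tip at (625,257) on the front side and the shank behind.

```bash
python3 - <<'E'
from h import *
_,d,T,K=load('w17'); print('post',onplane(80+632/2.5,60+235/2.5,156,T,K))
print(robot.sign_off())
E
```

```text
post [448.48427236  18.68494068 156.        ]
the job is handed in; nothing more can be done
None
```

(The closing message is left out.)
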